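# Open a tea caddy whose quarter-turn cap may be of either hand

## Robot

A 7-joint arm with a two-finger parallel gripper is mounted at the origin on a cart in front of the work surface, level with it; the furniture and walls round the work are solid. World frame = base frame: x ahead of the robot, y to its left, z up, the work surface at z = 0. Lengths are in m, angles in rad, forces in N, time in s.
With the tool pointing down it reaches from about 0.35 to 0.9 m from the base axis. Payload 7.2 kg.
Tool frame: the origin (TCP) lies midway between the tips of the shut fingers; the grasp point (between the pads) lies grip_depth behind it (grip_depth is the distance from the TCP to the grasp point, in m); z points along the fingers, y is the line along which they close (so a half turn about z gives the same grasp; the last joint's range is limited). The gripper opens to 85 mm and grips with 20 to 120 N. Pads are 22 mm wide; open, the fingers measure 114 mm over their backs; the gripper's body (76 mm by 85 mm) begins 54 mm behind the grasp point. The pads swing forward as they close: fully open they stand 13 mm farther back than shut.
Start: joints at [1.114, 0.411, -0.013, 1.596, 0.006, 1.134, -0.082], TCP at [0.237, -0.578, 0.2] pointing down, gripper open.
Joint ranges: [-2.95, 2.95], [-0.29, 1.99], [-1.47, 1.44], [0.14, 2.54], [-1.03, 4.17], [0.13, 1.85], [-2.86, 2.86]. Speed limits (rad/s): [2.39, 2.39, 3.01, 3.01, 3.14, 3.14, 3.14].

## Interface

Orientations are given as a rotation vector (axis times angle).
In Python, from cell import get_state, snapshot, job_done, trace, place_of, grip_depth gives the robot as it stands. The module is installed in compiled form; this text tells all that it offers.
- The arm moves only by the tool send_path, called after "Request:" by a JSON object that holds its "api" and its "payload", one argument or row to a line. Schema: {"type":"object","properties":{"motion":{"type":"array","items":{"type":"object","properties":{"aperture":{"type":"number"},"x":{"type":"number"},"y":{"type":"number"},"z":{"type":"number"},"rz":{"type":"number"}},"additionalProperties":false,"required":["aperture"]},"minItems":1,"maxItems":20},"grip_force":{"type":"number"},"only":{"type":"string"},"quiet":{"type":"boolean"},"lines":{"type":"string"}},"required":["motion"],"additionalProperties":false}. motion is a list of rows, 1 to 20 of them, each an object with the fields aperture (the opening from 0.0 (shut) to 1.0 (fully open)), x, y, z (the shift in units of 25 mm), rz (a turn about the tool's z in units of 0.05 rad); a field left out counts as zero (the opening has to be given); each row is the pose to reach, as a shift and turn from the pose commanded when the call began, along the tool's axes at that moment; what a row does not reach only later rows make up. A row lasts 1/8 s, in which the tool goes at most 0.0625 m and 0.188 rad, less where a joint would pass 70% of its speed; a pose out of reach is approached as far as the arm can. The fingers move at their own pace and stop on an object; grip_force is the grip in N (left out, the last holds). Time passes only in rows, so rows that do not move let the fingers close. The tool returns the time, the measured TCP pose, the force, the opening and the grip force at its end. only (a regular expression) keeps the lines of the reply that match it, lines (a string "A,B") keeps lines A to B, and quiet returns only ok. Input that does not fit is refused with a message, and nothing moves.
- get_state(): the state, without advancing time (a new reading comes with each control period).
- snapshot(name): name is "scene" or "top" or "wrist"; returns a dict with "pixels" (480x640x3 uint8, red, green, blue), "range_z" (480x640 float32, m along the optical axis (not along the pixel's ray), 0 where there is no reading), "fx", "fy", "cx", "cy" (pixels), "k1" (the pictures are not rectified: a ray, as slopes to the right and down, at radius r is drawn at 1 + k1 r^2 times it, then the intrinsics apply), "rvec" (rotation vector, rad) and "tvec" (3), from world to camera coordinates, as OpenCV has them. Camera axes: x right, y down, z forward; pixel columns grow to the right and rows downward; lengths in m; the calibration is good to about 2 mm. A picture is of the moment at which its call begins.
- job_done(): hands the job in; it is judged then, once.
Trained networks look in a picture, given as the dict that the camera call returned (one of the last four; its "shot" number tells which), for a name from the list of things; names that differ only in an ending like _2 or _b are one class to them, and where a whole thing is asked for, a point or a joint stands for the part that bears it (a point fixed in the world has none). Each returns a list of dicts, best first, with "confidence" (0 to 1); they miss things now and then, are a little off and sometimes report something else, mostly with a low value. They report only what shows in the picture. A call takes as long as a camera call.
- trace(picture, name): "region" (480x640 bool, what is visible of it) and "rect" ([centre column, centre row, width, height] in pixels, round what is visible of it).
- place_of(picture, name): "location" ([column, row] in pixels: a listed point, or the origin of a listed thing).
The state is a dict: "clock": time; "joints": joint angles; "qd": joint speeds; "joint_torque": joint torques, N m; "ee_pos": TCP position; "eef_rot": TCP orientation; "ft_force": force on the tool from outside, world axes, zero at the start; "wrist_torque": the same for the moment, N m; "width": opening from 0.0 (shut) to 1.0 (fully open); "grasp_force": force on a finger pad.
Only numpy, scipy, OpenCV 4.12 (cv2) and the standard library are available. Lean on these libraries where they do the work, as an engineer would, in place of code of your own. Each camera call takes 0.05 s, during which the arm holds its last target. There are 200 camera calls.

## Task

Open the green tea caddy: its cap has a quarter-turn lock that comes loose in one direction only, and nothing shows which, so try it both ways with a light grip, never forcing it, turn it free and lift it off straight up. Finish while still holding the cap in the gripper, level and still, over the caddy and with its underside a good 6 cm above the rim; do not put it down or let go. Leave the honey jar, the cup and the sugar bowl where they stand.

Things in the scene. Friction and masses are not known exactly. Their poses are not given: they have to be found in the camera images.
- caddy: Green cylindrical tea caddy with two brass bands, 90 mm across, on a black rubber foot 104 mm across; rim 120 mm above the worktop. It is fixed: it cannot turn or tip. Origin: centre of its underside, z up. While the cap is locked, the white line on its knob lies along the caddy's x axis to within 0.05 rad.
- caddy_mouth (a point): Centre of the caddy's mouth at rim height. The lock: right-hand (loosens anticlockwise from above) or left-hand (clockwise), differs from start to start, cannot be seen. The wrong way the cap meets a solid stop after 0.05 to 0.3 rad. The right way it turns easily, is free when 0.85 to 1.15 rad from the caddy's x axis (aim at 1.0), end stop at about 1.2. Until free it lifts only 2 mm.
- cap: Loose cap, about 150 g, locked at the start: a steel disc 92 mm across, 6 mm thick, lying on the rim, with a round black knob on top. Below the disc a white plug 32 mm across with two lugs reaches 26 mm down into the caddy. Origin: centre of the disc's underside, at rim height when closed; z up, x along the white line on the knob.
- cap_grip (a point): On the cap's axis, 30 mm above its origin: where to grip. The knob is round and upright, 44 mm across, from 6 to 38 mm above the cap's origin; take it from above, at any yaw. White index line across its top, along the cap's x. A grip of about 30 N turns the cap the right way; against the stop the fingers then slip round the knob without harm.
- honey: Bystander: honey jar with white cap, 58x62x99 mm, standing beside the caddy. Origin: centre of its underside.
- cup: Bystander: white teacup with a gilt rim, 82x102x63 mm with its handle, standing beside the caddy. Origin: centre of its underside.
- sugar: Bystander: white lidded sugar bowl, 98x135x112 mm, standing behind the caddy. Origin: centre of its underside.

How it is judged:
By the outcome, as a careful person would: the job done as asked, in the order asked, and still so for the second after the job is handed in, while the arm keeps its last pose, push and grip.
It also fails if it takes over 42 s, if anything falls off the work surface, if the arm or the gripper's body presses on something with over 40 N, if the wrist force passes 120 N, or if a joint passes its speed limit or range.

## Working session

There is one attempt and no reset: what is moved stays moved. The work goes in short steps, Python scripts to look and compute and a tool call to move; the robot and the scene stay as the last step left them, time stands still between calls to the robot, and variables do not carry over. Pictures are saved under pics/ and viewed, at most 10 in all, crops included, and the job is handed in when it is done.

```bash
mkdir -p pics; cat > h.py <<'E'
import numpy as np, cv2
from scipy.spatial.transform import Rotation as R
from cell import *
def ray(s,uv):
    d=np.array([(uv[0]-s['cx'])/s['fx'],(uv[1]-s['cy'])/s['fy']]);p=d.copy()
    for _ in range(20): p=d/(1+s['k1']*(p@p))
    return np.array([p[0],p[1],1.])
def onplane(s,uv,z):
    M=R.from_rotvec(np.ravel(s['rvec'])).as_matrix();t=np.ravel(s['tvec'])
    c=-M.T@t;d=M.T@ray(s,uv);return c+d*(z-c[2])/d[2]
def depthpt(s,uv):
    M=R.from_rotvec(np.ravel(s['rvec'])).as_matrix();t=np.ravel(s['tvec'])
    z=s['range_z'][int(round(uv[1])),int(round(uv[0]))];return M.T@(ray(s,uv)*z-t)
def save(s,n): cv2.imwrite('pics/'+n+'.png',s['pixels'][:,:,::-1])
E
python3 - <<'E'
from h import *
np.set_printoptions(precision=4,suppress=True)
st=get_state();print(st,grip_depth)
ims=[]
for c in('top','scene'):
    s=snapshot(c);ims.append(s)
    for n,z in(('cap_grip',.15),('cap',.12),('caddy_mouth',.12),('caddy',0),('honey',0),('cup',0),('sugar',0)):
        for r in place_of(s,n)[:2]: print(c,n,round(r['confidence'],2),np.round(r['location'],1),onplane(s,r['location'],z)[:2],depthpt(s,r['location']))
    save(s,c+'0')
E
```

```text
{'clock': 0.0, 'joints': array([ 1.1138,  0.4119, -0.0127,  1.5971,  0.0056,  1.1343, -0.0822]), 'qd': array([ 0.0005, -0.0015,  0.0006, -0.0002, -0.0014, -0.0006,  0.0002]), 'joint_torque': array([ -0.0011, -60.063 ,   0.6814, -29.9413,   0.0137,   0.0106,
        -0.    ]), 'ee_pos': array([ 0.2367, -0.5779,  0.1997]), 'eef_rot': array([-3.0809, -0.6066,  0.0007]), 'ft_force': array([ 0.0577, -0.4162,  0.7923]), 'wrist_torque': array([ 0.0145, -0.0467,  0.0344]), 'grasp_force': 0.0, 'width': 1.0007012004794291} 0.0187
top cap_grip 0.85 [339.4 307.6] [0.4568 0.1925] [0.4575 0.1931 0.1608]
top cap 0.83 [341.4 306.5] [0.4567 0.1875] [0.459  0.1898 0.159 ]
top honey 0.67 [269.8 300.6] [0.4628 0.3152] [0.4674 0.307  0.0989]
top cup 0.71 [411.7 290.8] [0.4765 0.0464] [0.477  0.049  0.0132]
top sugar 0.65 [396.3 168.7] [0.7116 0.0689] [0.6929 0.0843 0.0872]
top sugar 0.39 [340.9 306.6] [0.4492 0.1813] [0.4589 0.1906 0.1597]
scene cap_grip 0.86 [392.  274.9] [0.4533 0.1919] [0.4482 0.1973 0.1589]
scene cap 0.85 [392.1 283. ] [0.4571 0.1844] [0.4424 0.2    0.1466]
scene caddy 0.66 [382.  325.1] [0.4585 0.1892] [0.428  0.221  0.0643]
scene caddy 0.6 [350.8 213.2] [0.719  0.0701] [0.6804 0.1013 0.049 ]
scene honey 0.63 [328.2 354.7] [0.4611 0.3037] [0.4378 0.3211 0.0489]
scene cup 0.86 [437.1 286.8] [0.47   0.0483] [0.4572 0.0657 0.0262]
scene sugar 0.6 [354.7 210.1] [0.7222 0.0575] [0.6764 0.0953 0.0578]
```

View pics/top0.png

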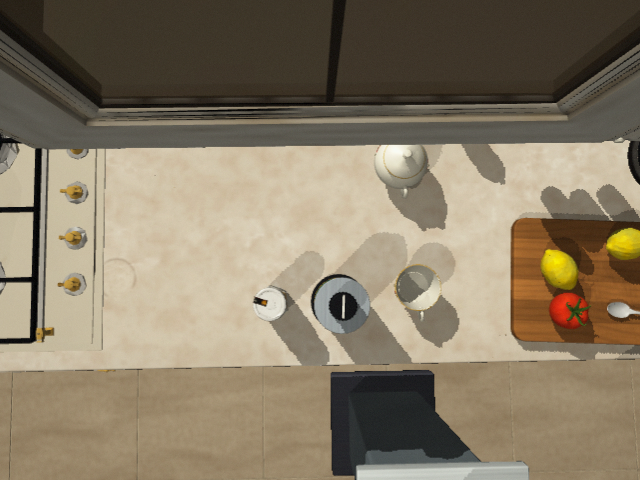

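View pics/scene0.png

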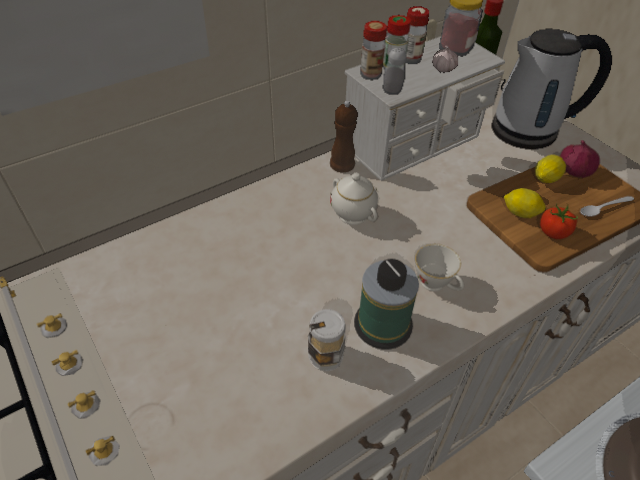

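```bash
python3 - <<'E'
from h import *
s=snapshot('top');save(s,'t1')
c=s['pixels'][275:340,300:380,::-1];cv2.imwrite('pics/crop.png',cv2.resize(c,None,fx=8,fy=8,interpolation=cv2.INTER_CUBIC))
# disc from depth: points between z .11-.135, and knob top >.15, near cap
M=R.from_rotvec(np.ravel(s['rvec'])).as_matrix();t=np.ravel(s['tvec'])
print('cam',-M.T@t)
P=np.array([np.r_[depthpt(s,(u,v)),u,v,s['pixels'][v,u]] for v in range(270,345) for u in range(295,385)])
k=P[(np.hypot(P[:,0]-.457,P[:,1]-.191)<.04)&(P[:,2]>.148)]
print(len(k),k[:,:3].mean(0),np.ptp(k[:,:2],axis=0),np.median(k[:,2]), (k[:,:2].max(0)+k[:,:2].min(0))/2)
w=k[k[:,5:].min(1)>110]
q=np.array([onplane(s,x,.158)[:2] for x in w[:,3:5]]);print(len(w),q.mean(0));e=np.linalg.svd(q-q.mean(0));print(e[1],np.arctan2(e[2][0][1],e[2][0][0]))
print(R.from_rotvec(get_state()['eef_rot']).as_matrix())
E
```

```text
cam [0.50712694 0.23658883 0.95113144]
635 [0.45954218 0.18676384 0.15841965] [0.04433324 0.04442229] 0.15866416666900507 [0.45942098 0.18689593]
67 [0.45922893 0.18715496]
[0.08274567 0.01041971] 3.113354292279544
[[ 9.25354490e-01  3.79102979e-01  4.30938978e-06]
 [ 3.79102979e-01 -9.25354489e-01 -2.87468758e-05]
 [-6.91031306e-06  2.82347531e-05 -1.00000000e+00]]
```

View pics/crop.png

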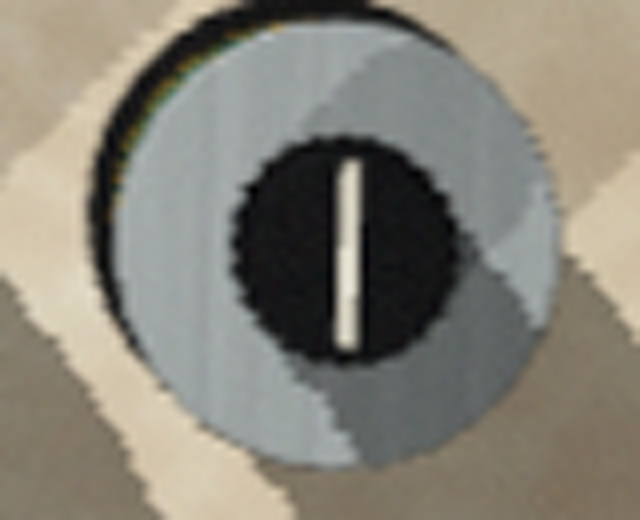

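The top view shows the caddy cap at about (343,306) with the line nearly along image vertical. Honey is left at (270,304), the cup right at (418,288) and the sugar bowl at (402,165). The depth fit gives the knob axis at (0.459, 0.187), top at z 0.158 and 44 mm across, which agrees with the given sizes. I'll move above it at the present height, turning the wrist towards mid-range.

The manual's scale: shifts go in units of 25 mm and turns go in units of 0.05 rad. Converting my numbers, -0.2 m is -8, 0.2 m is 8, -1.5 rad is -30.

Request:
{"api": "send_path", "payload": {
  "motion": [
    {"aperture":1,"x":2,"y":-1.2,"rz":-3.6},
    {"aperture":1,"x":4,"y":-2.4,"rz":-7.2},
    {"aperture":1,"x":6,"y":-4,"rz":-10.8},
    {"aperture":1,"x":8,"y":-5.2,"rz":-14.4},
    {"aperture":1,"x":10,"y":-6.8,"rz":-18},
    {"aperture":1,"x":12,"y":-8,"rz":-21.6},
    {"aperture":1,"x":12.8,"y":-9.2,"rz":-25.2},
    {"aperture":1,"x":14,"y":-11.6,"rz":-28.8},
    {"aperture":1,"x":15.2,"y":-14,"rz":-30},
    {"aperture":1,"x":16,"y":-16.4,"rz":-30},
    {"aperture":1,"x":17.2,"y":-18.8,"rz":-30},
    {"aperture":1,"x":18,"y":-21.2,"rz":-30},
    {"aperture":1,"x":19.2,"y":-23.2,"rz":-30},
    {"aperture":1,"x":19.84,"y":-24.92,"rz":-30},
    {"aperture":1,"x":19.84,"y":-24.92,"rz":-30},
    {"aperture":1,"x":19.84,"y":-24.92,"rz":-30},
    {"aperture":1,"x":19.84,"y":-24.92,"rz":-30}
  ],
  "grip_force": 30
}}

```text
clock: 2.98
ee_pos: [0.46, 0.1845, 0.2004]
eef_rot: [1.844, 2.543, -0.001]
ft_force: [-0.4, 0.4, 0.0]
width: 0.998
grasp_force: 0.0
```

```bash
python3 - <<'E'
from h import *
np.set_printoptions(precision=4,suppress=True)
st=get_state();print(st['joints'],st['ee_pos'],st['ft_force'],st['clock'])
print(R.from_rotvec(st['eef_rot']).as_matrix())
s=snapshot('wrist');save(s,'w1')
for n,z in(('cap_grip',.15),('cap',.12)):
    for r in place_of(s,n)[:2]: print(n,round(r['confidence'],2),r['location'],onplane(s,r['location'],z)[:2])
P=np.array([np.r_[depthpt(s,(u,v)),s['pixels'][v,u]] for v in range(0,480,3) for u in range(0,640,3) if s['range_z'][v,u]>0])
k=P[(np.hypot(P[:,0]-.459,P[:,1]-.187)<.035)&(abs(P[:,2]-.158)<.005)]
print(len(k),np.median(k[:,2]),k[:,:2].min(0),k[:,:2].max(0),(k[:,:2].max(0)+k[:,:2].min(0))/2)
E
```

```text
[ 0.1388  0.2719 -0.7342  1.8656  0.2061  1.0813 -0.3593] [0.46   0.1845 0.2004] [-0.3683  0.4224  0.0218] 2.975
[[-0.3104  0.9506  0.    ]
 [ 0.9506  0.3104 -0.0008]
 [-0.0008 -0.0002 -1.    ]]
cap_grip 0.93 [318.9, 235.2] [0.4567 0.1888]
cap 0.97 [321.5, 222.5] [0.4582 0.1899]
411 0.1580792220838525 [0.436  0.1689] [0.478  0.2116] [0.457  0.1903]
```

View pics/w1.png

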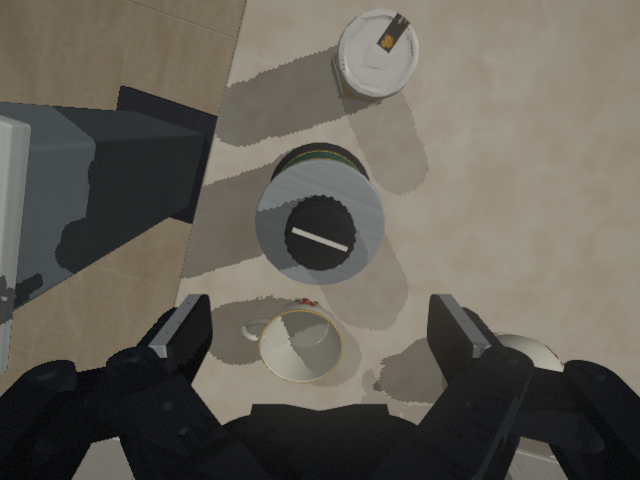

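The wrist view shows the cap centred between the open fingers, knob at (320,232), honey at (378,52) and cup at (300,345), both well below the tool. The two cameras agree to 3 mm, so I'm descending.

Request:
{"api": "send_path", "payload": {
  "motion": [
    {"aperture":1,"x":0.12,"z":0.8},
    {"aperture":1,"x":0.12,"z":1.6},
    {"aperture":1,"x":0.12,"z":2.2},
    {"aperture":1,"x":0.12,"z":2.6},
    {"aperture":1,"x":0.12,"z":2.76},
    {"aperture":1,"x":0.12,"z":2.76},
    {"aperture":1,"x":0.12,"z":2.76}
  ],
  "grip_force": 30
}}

```text
clock: 4.0
ee_pos: [0.4591, 0.1892, 0.132]
eef_rot: [1.841, 2.545, 0.001]
ft_force: [-0.4, -0.6, 0.6]
width: 1.003
grasp_force: 0.0
```

```bash
python3 -c "
from h import *
st=get_state();print(st['ee_pos'],st['ft_force'],st['wrist_torque'])"
```

```text
[0.45909328 0.18922054 0.13195609] [-0.42570888 -0.64958399  0.60722612] [0.00984499 0.03662508 0.02114161]
```

Request:
{"api": "send_path", "payload": {
  "motion": [
    {"aperture":0.3},
    {"aperture":0.3},
    {"aperture":0.3},
    {"aperture":0.3},
    {"aperture":0.3},
    {"aperture":0.3}
  ],
  "grip_force": 30
}}

```text
clock: 4.75
ee_pos: [0.4588, 0.189, 0.1315]
eef_rot: [-1.842, -2.545, 0.0]
ft_force: [-0.1, -0.3, -0.3]
width: 0.297
grasp_force: 0.0
```

```bash
python3 -c "
from h import *
st=get_state();print(st['ee_pos'],st['ft_force'],st['wrist_torque'],st['joints'][6])"
```

```text
[0.45875737 0.18900012 0.13146195] [-0.1118454  -0.31615182 -0.28610558] [0.04705009 0.03383352 0.03112307] -0.4379428267609248
```

```bash
python3 - <<'E'
from h import *
s=snapshot('wrist');save(s,'w2');t=snapshot('scene')
cv2.imwrite('pics/s2.png',cv2.resize(t['pixels'][150:380,260:520,::-1],None,fx=2.5,fy=2.5))
print(get_state()['width'])
E
```

```text
0.2979222122342868
```

View pics/w2.png

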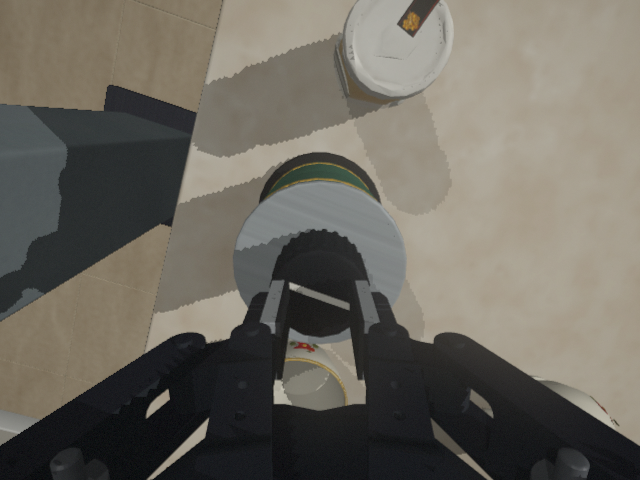

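View pics/s2.png

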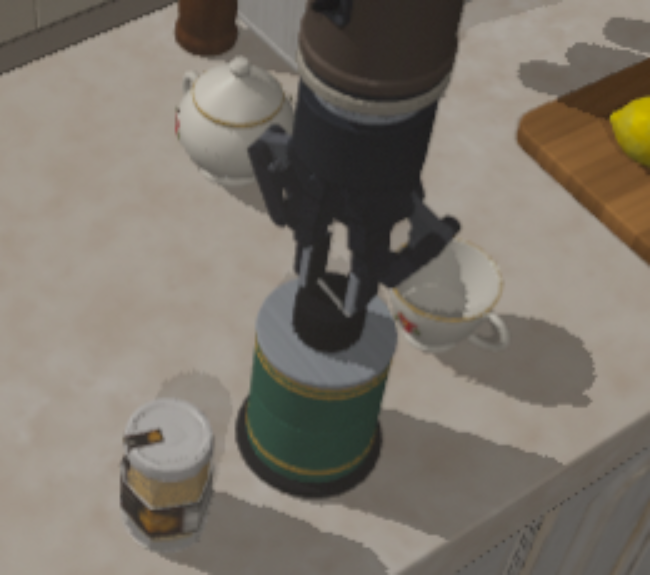

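The wrist view shows the fingers at rows 280-380 over or beside the knob (line centre at (320,295)). The opening reached 0.3 with no force, so they haven't gripped. I'll check with depth.

```bash
python3 - <<'E'
from h import *
np.set_printoptions(precision=4,suppress=True)
s=snapshot('wrist')
for uv in [(320,295),(292,286),(348,306),(320,250),(318,325),(275,285),(275,300),(278,340),(283,300),(363,283),(368,300),(358,340),(245,230),(395,250)]: print(uv,s['pixels'][uv[1],uv[0]],depthpt(s,uv))
P=np.array([depthpt(s,(u,v)) for v in range(150,480,2) for u in range(150,500,2) if s['range_z'][v,u]>0])
k=P[(abs(P[:,2]-.158)<.003)&(np.hypot(P[:,0]-.459,P[:,1]-.187)<.03)];print(len(k),k.min(0),k.max(0))
t=snapshot('scene')
P=np.array([depthpt(t,(u,v)) for v in range(150,380) for u in range(260,520) if t['range_z'][v,u]>0])
k=P[(np.hypot(P[:,0]-.459,P[:,1]-.187)<.06)]
for a in np.arange(.12,.2,.005):
    q=k[abs(k[:,2]-a)<.0025]; print(round(a,3),len(q),q[:,:2].min(0),q[:,:2].max(0))
E
```

```text
(320, 295) [122 121 114] [0.4574 0.1895 0.1584]
(292, 286) [176 174 166] [0.4445 0.1898 0.1585]
(348, 306) [119 117 110] [0.471  0.1882 0.158 ]
(320, 250) [41 40 41] [0.451  0.2089 0.1573]
(318, 325) [37 35 31] [0.4612 0.1752 0.1584]
(275, 285) [101 105 103] [0.4371 0.1939 0.171 ]
(275, 300) [101 103 103] [0.4386 0.1946 0.1846]
(278, 340) [33 31 30] [0.4431 0.1895 0.2007]
(283, 300) [34 32 33] [0.4413 0.1955 0.1846]
(363, 283) [103 105 104] [0.4707 0.2047 0.1686]
(368, 300) [103 104 103] [0.4705 0.2053 0.1849]
(358, 340) [39 37 35] [0.4684 0.1965 0.1986]
(245, 230) [128 132 132] [0.4149 0.1971 0.1262]
(395, 250) [134 137 137] [0.4913 0.2108 0.1255]
1383 [0.4358 0.1679 0.155 ] [0.4749 0.2108 0.1602]
0.12 59 [0.413  0.1788] [0.4825 0.2334]
0.125 1075 [0.4127 0.1432] [0.5047 0.2339]
0.13 195 [0.4128 0.1444] [0.503  0.2322]
0.135 58 [0.4356 0.1791] [0.4721 0.2119]
0.14 56 [0.4346 0.1743] [0.4764 0.2111]
0.145 56 [0.4353 0.1746] [0.4706 0.2116]
0.15 68 [0.4356 0.172 ] [0.4761 0.2112]
0.155 134 [0.4353 0.1697] [0.4791 0.2111]
0.16 251 [0.437 0.17 ] [0.4773 0.2088]
0.165 17 [0.4358 0.1826] [0.475  0.2025]
0.17 42 [0.4326 0.1818] [0.4795 0.2036]
0.175 57 [0.4321 0.1738] [0.4824 0.2046]
0.18 58 [0.4311 0.1731] [0.4817 0.2038]
0.185 56 [0.4318 0.1725] [0.4831 0.2043]
0.19 59 [0.4318 0.1759] [0.4821 0.2045]
0.195 42 [0.4323 0.1783] [0.482 0.205]
0.2 53 [0.4322 0.1826] [0.4775 0.2052]
```

Depth shows the fingertips at z ≈ 0.163, just above the knob top (0.158). That is about 28 mm higher than the reported TCP height implies. Laterally they're centred. I'll trust the cameras, reopen, and go lower in stages while checking force.

Request:
{"api": "send_path", "payload": {
  "motion": [
    {"aperture":1},
    {"aperture":1},
    {"aperture":1},
    {"aperture":1,"z":0.32},
    {"aperture":1,"z":0.64},
    {"aperture":1,"z":0.8},
    {"aperture":1,"z":0.8}
  ],
  "grip_force": 30
}}

```text
clock: 5.82
ee_pos: [0.4585, 0.1889, 0.111]
eef_rot: [-1.841, -2.545, 0.001]
ft_force: [0.5, -0.7, -0.1]
width: 0.992
grasp_force: 0.0
```

```bash
cat > tips.py <<'E'
from h import *
np.set_printoptions(precision=4,suppress=True)
st=get_state();print(st['ee_pos'],st['ft_force'],st['wrist_torque'],st['joints'],st['width'])
t=snapshot('scene')
c=st['ee_pos'][:2]
P=np.array([depthpt(t,(u,v)) for v in range(150,380) for u in range(260,520) if t['range_z'][v,u]>0])
k=P[(np.hypot(*(P[:,:2]-c).T)<.07)]
for a in np.arange(.13,.2,.005):
    q=k[abs(k[:,2]-a)<.0025][:,:2]-c; m=R.from_rotvec(st['eef_rot']).as_matrix()[:2,1]; y=q@m
    print(round(a,3),len(q),y.min(),y.max(),(abs(y)>.026).sum())
E
python3 tips.py
```

```text
[0.4585 0.1889 0.111 ] [ 0.5455 -0.6907 -0.0769] [ 0.0298 -0.0439  0.0232] [ 0.0763  0.3837 -0.695   1.9672  0.3109  0.8987 -0.4614] 0.992097464194568
0.13 184 -0.04298130200326502 0.04403495907660459 89
0.135 57 -0.022562351970189635 0.017947546061787594 0
0.14 54 -0.02308358910033569 0.02145351034707201 0
0.145 57 -0.022530876352500277 0.01664083827987389 0
0.15 67 -0.022882310461960067 0.016486435900119424 0
0.155 178 -0.049270954534109526 0.04622527451498521 8
0.16 389 -0.054075240766848505 0.055054802678816704 33
0.165 46 -0.05612829260561837 0.055298485395728965 46
0.17 49 -0.05691166204300655 0.056185190386484146 49
0.175 56 -0.056768169746082744 0.05728606200656744 56
0.18 53 -0.05693427266699986 0.05635990232893096 53
0.185 53 -0.057341587697026956 0.05679924717749008 53
0.19 31 -0.05719207928512189 0.04936454181997702 31
0.195 32 -0.05844173936920975 0.051998818528729805 32
0.2 62 -0.0688784302216783 0.06777403352754088 62
```

The offset is consistent at about 31 mm, with open tips at 0.155. Another 12 mm puts the pads at grip height and 8 mm clear of the disc. Then I'll close with 30 N.

Request:
{"api": "send_path", "payload": {
  "motion": [
    {"aperture":1,"z":0.24},
    {"aperture":1,"z":0.48},
    {"aperture":1,"z":0.48},
    {"aperture":0.3,"z":0.48},
    {"aperture":0.3,"z":0.48},
    {"aperture":0.3,"z":0.48},
    {"aperture":0.3,"z":0.48},
    {"aperture":0.3,"z":0.48}
  ],
  "grip_force": 30
}}

```text
clock: 6.88
ee_pos: [0.4589, 0.1891, 0.0998]
eef_rot: [1.842, 2.545, 0.0]
ft_force: [-1.4, -1.5, 5.1]
width: 0.506
grasp_force: 30.5
```

```bash
python3 tips.py
```

```text
[0.4589 0.1891 0.0998] [-1.3638 -1.5379  5.0787] [-0.1618  0.36   -0.0241] [ 0.0672  0.399  -0.6867  1.9781  0.3271  0.875  -0.4759] 0.5061605233508419
0.13 135 -0.04618886337661874 0.04420246402386798 49
0.135 58 -0.028732440582594936 0.03348973102264521 5
0.14 77 -0.03420536155880049 0.03249098636977066 17
0.145 83 -0.03563755900063276 0.03415462739976657 28
0.15 85 -0.036269236795090073 0.035323050427110966 27
0.155 193 -0.03603378966465888 0.03466279341941427 26
0.16 358 -0.03588672543815195 0.03517014890913968 31
0.165 44 -0.03551675407747294 0.03476306647577476 16
0.17 44 -0.0357437986976128 0.027266503539309 12
0.175 44 -0.04880705099451623 0.04441008866190647 28
0.18 83 -0.05138679004544831 0.05230241237077291 67
0.185 175 -0.05318505202334262 0.05472311005447747 160
0.19 143 -0.055833747990316915 0.05466426922188741 131
0.195 77 -0.05706667573384735 0.05762300159531853 68
0.2 117 -0.059627557796037976 0.05846286505419329 90
```

Firm grip: opening 0.506 = 43 mm, at 30 N. Trying anticlockwise from above first (negative about tool z), gently.

Request:
{"api": "send_path", "payload": {
  "motion": [
    {"aperture":0.3,"rz":-1.6},
    {"aperture":0.3,"rz":-3.2},
    {"aperture":0.3,"rz":-4.8},
    {"aperture":0.3,"rz":-6.4},
    {"aperture":0.3,"rz":-8},
    {"aperture":0.3,"rz":-8}
  ],
  "grip_force": 30
}}

```text
clock: 7.68
ee_pos: [0.4591, 0.1894, 0.0998]
eef_rot: [1.298, 2.861, 0.001]
ft_force: [0.2, -0.6, 5.0]
width: 0.502
grasp_force: 30.6
```

```bash
cat > line.py <<'E'
from h import *
np.set_printoptions(precision=4,suppress=True)
st=get_state();m=R.from_rotvec(st['eef_rot']).as_matrix()
print(st['clock'],st['ee_pos'],st['ft_force'],'tau',st['wrist_torque'],'yaw',np.arctan2(m[1,0],m[0,0]),'j',st['joints'],st['width'],st['grasp_force'])
s=snapshot('wrist');c=st['ee_pos'][:2];z0=.158+max(0,st['ee_pos'][2]-.0998)
q=[]
for v in range(150,480):
  for u in range(200,440):
    if s['pixels'][v,u].min()>75:
      p=depthpt(s,(u,v))
      if np.hypot(*(p[:2]-c))<.0185 and abs(p[2]-z0)<.006:q.append(p[:2])
q=np.array(q);e=np.linalg.svd(q-q.mean(0));a=np.arctan2(e[2][0][1],e[2][0][0]);print(len(q),e[1],'line',(a+np.pi/2)%np.pi-np.pi/2)
E
python3 line.py
```

```text
7.675 [0.4591 0.1894 0.0998] [ 0.2493 -0.6193  4.9839] tau [-0.0105  0.1358  0.1412] yaw 2.2896985036971254 j [ 0.1361  0.4245 -0.7789  1.9739  0.3807  0.8921 -0.1234] 0.5022784096360032 30.5969899892807
802 [0.2873 0.0278] line 0.3524170200118999
```

The line moved +0.38 rad with the tool at only 0.14 N m, well past any wrong-way stop, so it loosens anticlockwise. I'll turn on to 1.0.

Scaled: -0.62 rad is -12.4.

Request:
{"api": "send_path", "payload": {
  "motion": [
    {"aperture":0.3,"rz":-2},
    {"aperture":0.3,"rz":-4},
    {"aperture":0.3,"rz":-6},
    {"aperture":0.3,"rz":-8},
    {"aperture":0.3,"rz":-10},
    {"aperture":0.3,"rz":-12},
    {"aperture":0.3,"rz":-12.4},
    {"aperture":0.3,"rz":-12.4}
  ],
  "grip_force": 30
}}

```text
clock: 8.72
ee_pos: [0.4593, 0.1892, 0.0998]
eef_rot: [0.366, 3.119, 0.001]
ft_force: [0.1, 0.4, 6.0]
width: 0.505
grasp_force: 30.6
```

```bash
python3 line.py
```

```text
8.725 [0.4593 0.1892 0.0998] [0.0624 0.3954 5.9603] tau [-0.1853 -0.0008  0.0286] yaw 2.9082196898466 j [ 0.2389  0.4746 -0.924   1.9682  0.4731  0.9286  0.4124] 0.5050271840868383 30.636404156684875
877 [0.3043 0.0315] line 0.9693828513831471
```

The line is now at 0.97, i.e. 1.0 rad from where it started. Trial lift of 8 mm.

Scaled: -0.008 m is -0.32, -0.006 m is -0.24.

Request:
{"api": "send_path", "payload": {
  "motion": [
    {"aperture":0.3,"z":-0.08},
    {"aperture":0.3,"z":-0.16},
    {"aperture":0.3,"z":-0.24},
    {"aperture":0.3,"z":-0.32},
    {"aperture":0.3,"z":-0.32}
  ],
  "grip_force": 30
}}

```text
clock: 9.4
ee_pos: [0.4589, 0.1891, 0.1076]
eef_rot: [0.365, 3.12, 0.0]
ft_force: [-0.7, 0.3, -1.6]
width: 0.504
grasp_force: 30.7
```

```bash
python3 line.py
```

```text
9.4 [0.4589 0.1891 0.1076] [-0.728   0.3208 -1.6328] tau [0.0351 0.0239 0.0144] yaw 2.908661191616679 j [ 0.2474  0.4641 -0.9327  1.9611  0.4603  0.9435  0.4237] 0.5035497466486739 30.747910737991333
880 [0.3043 0.0391] line 0.9669743350856961
```

The load is just the cap's weight (1.6 N), so it's free. Lifting straight up to about 88 mm.

Scaled: -0.08 m is -3.2, -0.07 m is -2.8.

Request:
{"api": "send_path", "payload": {
  "motion": [
    {"aperture":0.3,"z":-0.4},
    {"aperture":0.3,"z":-0.8},
    {"aperture":0.3,"z":-1.2},
    {"aperture":0.3,"z":-1.6},
    {"aperture":0.3,"z":-2},
    {"aperture":0.3,"z":-2.4},
    {"aperture":0.3,"z":-2.8},
    {"aperture":0.3,"z":-3.2},
    {"aperture":0.3,"z":-3.2},
    {"aperture":0.3,"z":-3.2},
    {"aperture":0.3,"z":-3.2},
    {"aperture":0.3,"z":-3.2}
  ],
  "grip_force": 30
}}

```text
clock: 10.95
ee_pos: [0.4586, 0.189, 0.1872]
eef_rot: [-0.365, -3.12, 0.0]
ft_force: [-0.1, -0.2, -1.4]
width: 0.503
grasp_force: 30.9
```

```bash
python3 line.py; python3 - <<'E'
from h import *
t=snapshot('scene')
cv2.imwrite('pics/s3.png',cv2.resize(t['pixels'][150:380,260:520,::-1],None,fx=2.5,fy=2.5))
w=snapshot('wrist');c=get_state()['ee_pos'][:2]
P=np.array([depthpt(w,(u,v)) for v in range(100,400,3) for u in range(100,540,3) if w['range_z'][v,u]>0])
r=np.hypot(*(P[:,:2]-c).T);k=P[(r>.028)&(r<.05)&(P[:,2]>.19)&(P[:,2]<.23)]
f=np.linalg.lstsq(np.c_[k[:,:2]-c,np.ones(len(k))],k[:,2],rcond=None)[0];print('disc top plane',len(k),f)
E
```

```text
10.95 [0.4586 0.189  0.1872] [-0.088  -0.2447 -1.4266] tau [-0.0289 -0.0217  0.0177] yaw 2.9088746978353845 j [ 0.324   0.3659 -1.0041  1.8714  0.3465  1.0933  0.5248] 0.5027427276382643 30.881933569908142
853 [0.298  0.0306] line 0.9698326179241512
disc top plane 1344 [ 0.00751643 -0.00330981  0.21375311]
```

View pics/s3.png

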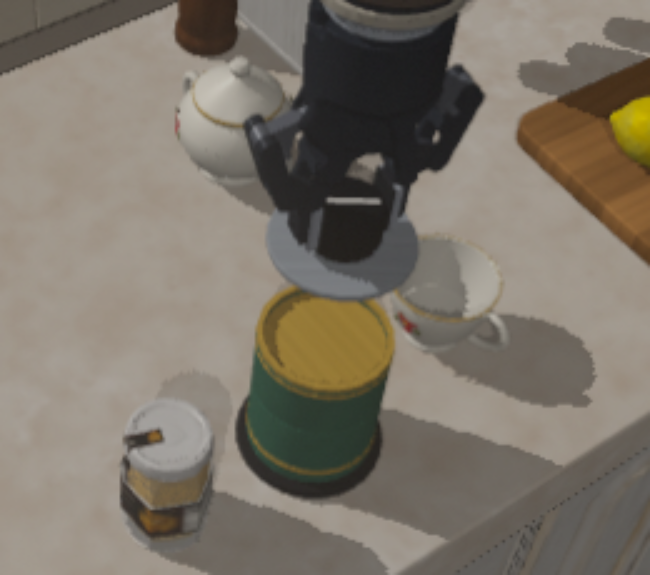

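The picture shows the cap held level over the open caddy: disc centre at (342,245), mouth at (325,340) in the crop. The disc top is at 0.214, so its underside is about 88 mm above the rim, tilted less than 0.01. The honey jar, cup and sugar bowl have not moved.

```bash
python3 -c "
from cell import *
print(job_done())"
```

```text
the job is handed in; nothing more can be done
None
```

The caddy is open and the job is handed in: the cap came free turning anticlockwise, and the gripper is holding it level over the caddy with its underside about 88 mm above the rim; the honey jar, cup and sugar bowl were not moved.

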